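# Sort the tooling back into its trays

## Task

Put the loose tooling away by kind: the two cutter tubes into the green tray, the yellow insert box into the red tray and the collet into the white tray. Each thing must lie flat on its tray's floor, the same way up as it is now and not on top of another, and the collet must stand upright; leave the dark clamp bar and the dark step block where they are.

Things in the scene. Friction and masses are not known exactly. Their poses are not given: they have to be found in the camera images.
- tube_blue: square clear-white plastic cutter tube whose cap is blue, lying flat; 16 wide (own x) x 80 long (own y) x 16 mm high, 35 g, rigid. Origin: centre of its underside. Grasp it across its 16 mm width (close the fingers along its x).
- tube_orange: square clear-white plastic cutter tube whose cap is orange, lying flat; 16 wide (own x) x 80 long (own y) x 16 mm high, 35 g, rigid. Origin: centre of its underside. Grasp it across its 16 mm width (close the fingers along its x).
- insert_box: yellow plastic box of cutter inserts, lid shut (the lid does not open), lying flat; 49 x 78 x 22 mm (own x, y, z), 60 g. Origin: centre of its underside (within 1 mm). Grasp it across its short side (close the fingers along its x).
- collet: bright steel spring collet standing upright on its nose, a slotted round body 22 mm in diameter at the widest, 32 mm high, 50 g. Origin: centre of its underside, z up. Grasp its body from any side.
- cutter_tray: green open tray with a small paper label holder on its front, fixed to the bench; outside 106 x 126 mm (own x, y), inside 100 x 120 mm, walls 3 mm thick, rim 14 mm above the bench, floor 3 mm thick. Origin: centre of its underside, on the bench; own z up. For the two cutter tubes: they fit side by side, each along the tray's x.
- insert_tray: red open tray with a small paper label holder on its front, fixed to the bench; outside 106 x 116 mm (own x, y), inside 100 x 110 mm, walls 3 mm thick, rim 14 mm above the bench, floor 3 mm thick. Origin: centre of its underside, on the bench; own z up. For the insert box, which fits with its long side along the tray's x.
- collet_tray: white open tray with a small paper label holder on its front, fixed to the bench; outside 96 x 96 mm (own x, y), inside 90 x 90 mm, walls 3 mm thick, rim 14 mm above the bench, floor 3 mm thick. Origin: centre of its underside, on the bench; own z up. For the collet.
- clamp_bar: dark steel step clamp bar lying flat, 25 x 91 x 15 mm (own x, y, z); not to be sorted, stays where it is. Loose. Origin: centre of its underside.
- step_block: dark steel stepped packing block, a small staircase, 25 x 44 x 32 mm (own x, y, z); not to be sorted, stays where it is. Loose. Origin: centre of its underside.
Mind the look-alikes: they are no part of the job. Leave any purple look-alike of the tube_blue alone.

How it is judged (in metres and radians):
At the end, for the whole second after the job is handed in: Tubes in the green tray, insert box in the red, collet in the white: undersides within 5 mm of the tray's floor, centres between its walls, level to 0.12 rad and the same way up as at the start, released, at rest; clamp bar and step block within 15 mm of where they stood (x of tube_blue in the frame of cutter_tray between -0.046 and 0.046 m and y of tube_blue in the frame of cutter_tray between -0.056 and 0.056 m and z of each of tube_blue, tube_orange in the frame of cutter_tray below 0.008 m and angle between each of tube_blue, tube_orange, insert_box, collet's own z axis and vertical below 0.12 rad and linear speed of each of tube_blue, tube_orange, insert_box, collet below 0.02 m/s and x of tube_orange in the frame of cutter_tray between -0.046 and 0.046 m and y of tube_orange in the frame of cutter_tray between -0.056 and 0.056 m and x of insert_box in the frame of insert_tray between -0.03 and 0.03 m and y of insert_box in the frame of insert_tray between -0.034 and 0.034 m and z of insert_box in the frame of insert_tray below 0.008 m and x of collet in the frame of collet_tray between -0.04 and 0.04 m and y of collet in the frame of collet_tray between -0.04 and 0.04 m and z of collet in the frame of collet_tray below 0.008 m and distance of each of clamp_bar, step_block from where it was at the start of the episode below 0.015 m); the robot touches nothing.
It fails at once if the clamp bar or the step block is pushed more than 30 mm (distance of any of clamp_bar, step_block from where it was at the start of the episode above 0.03 m).
It also fails if it takes over 88 s, if anything falls off the work surface, if the arm or the gripper's body presses on something with over 40 N, if the wrist force passes 120 N, or if a joint passes its speed limit or range.

## Robot

A 6-joint arm with a two-finger parallel gripper is mounted at the origin on a cart in front of the work surface, level with it; the furniture and walls round the work are solid. World frame = base frame: x ahead of the robot, y to its left, z up, the work surface at z = 0. Lengths are in m, angles in degrees, forces in N, time in s.
With the tool pointing down it reaches from about 0.35 to 0.875 m from the base axis. Payload 4.2 kg.
Tool frame: the origin (TCP) lies on the centre line of the jaws, within the pads' length; the fingertips stand 25 mm ahead of it and the grasp point (between the pads) lies 6 mm ahead of it (finger_overhang is the distance from the TCP to the fingertips, in m); z points along the fingers, y is the line along which they close (so a half turn about z gives the same grasp; the last joint's range is limited). The gripper opens to 87 mm and grips with 3 to 60 N. Pads are 19 mm wide; open, the fingers measure 117 mm over their backs; the gripper's body (75 mm by 190 mm) begins 51 mm behind the grasp point.
Start: joints at [79.676, 22.042, 0.453, 0, -68.411, -14.817], TCP at [0.265, 0.566, 0.248] pointing down, gripper open.
Joint ranges: [-179.83, 179.83], [-69.29, 118.12], [-61.27, 80.66], [-181.25, 117.63], [-171.15, -9.14], [-177.46, 177.46]. Speed limits (degrees/s): [159.86, 159.86, 180, 180, 180, 180].

## Interface

Orientations are given as a 3x3 rotation matrix whose columns are the frame's x, y, z axes.
In Python, from station import sense, capture, finish_job, spot_in, tip_of, finger_overhang gives the robot as it stands. The module is installed in compiled form; this text tells all that it offers.
- The arm moves only by the tool servo_tool, never from a script. Its arguments are lists of equal length, an entry for each row: "slide": the shift along the tool's x, y, z in m, a list of three; "spin": the turn about the tool's z in degrees; "grip": the closure, from 0 (fully open) to 1 (shut). A call has exactly 5 rows; each row is the pose to reach, as a shift and turn from the pose commanded when the call began, along the tool's axes at that moment; what a row does not reach only later rows make up. A row lasts 1/12 s, in which the tool goes at most 41.7 mm and 7.16 degrees, less where a joint would pass 70% of its speed; a pose out of reach is approached as far as the arm can. A call with a gripper value outside its range is refused whole. The fingers move at their own pace and stop on an object; the grip force is fixed at half the most. Time passes only in rows, so rows that repeat a pose let the fingers close, or fill a call up. It gives the time, the measured TCP pose, the force, the opening and the grip force at its end, in the units of the state.
- sense(): the state, without advancing time (a new reading comes with each control period).
- capture(name): name is "scene" or "top" or "wrist"; returns a dict with "pixels" (400x640x3 uint8, blue, green, red), "depth" (400x640 float32, m along the optical axis (not along the pixel's ray), 0 where there is no reading), "fx", "fy", "cx", "cy" (pixels), "R" (3x3) and "t" (3): a world point X has camera coordinates R X + t; the wrist camera has in their place "hand_eye" (4x4, takes a point from camera to tool coordinates, whose origin is the TCP and whose axes are the flange's). Camera axes: x right, y down, z forward; pixel columns grow to the right and rows downward; lengths in m; the calibration is good to about 2 mm. A picture is of the moment at which its call begins: read the wrist's pose just before it.
- finish_job(): hands the job in; it is judged then, once.
Trained networks look in the newest picture that a camera, given by its name, has taken for a name from the list of things; names that differ only in an ending like _2 or _b are one class to them, and where a whole thing is asked for, a point or a joint stands for the part that bears it (a point fixed in the world has none). Each returns a list of dicts, best first, with "conf" (0 to 1); they miss things now and then, are a little off and sometimes report something else, mostly with a low value. They report only what shows in the picture. A call takes as long as a camera call. They do not tell look-alikes from the thing itself.
- spot_in(thing, camera): "point" ([x, y, z] in m, in world coordinates, good to about 4 mm: the middle of the surface that is visible of it).
- tip_of(thing, camera): "point" ([x, y, z] in m, in world coordinates, good to about 4 mm: a listed point, or the origin of a listed thing).
The state is a dict: "time_s": time; "joints": joint angles; "joint_velocities": joint speeds; "effort": joint torques, N m; "tcp_pos": TCP position; "ee_rot": TCP orientation; "wrist_force": force on the tool from outside, world axes, zero at the start; "moment": the same for the moment, N m; "gripper_width": opening from 0.0 (shut) to 1.0 (fully open); "gripper_force": force on a finger pad.
Only numpy, scipy, OpenCV 4.12 (cv2) and the standard library are available. Lean on these libraries where they do the work, as an engineer would, in place of code of your own. Each camera call takes 0.05 s, during which the arm holds its last target. There are 200 camera calls.

## Working session

There is one attempt and no reset: what is moved stays moved. The work goes in short steps, Python scripts to look and compute and a tool call to move; the robot and the scene stay as the last step left them, time stands still between calls to the robot, and variables do not carry over. Pictures are saved under pics/ and viewed, at most 14 in all, crops included, and the job is handed in when it is done.

Besides the shell and the picture viewer there is one more tool, called after "Call:" by a JSON object that holds its "name" and its "arguments", one argument or row to a line. servo_tool: Moves the arm, as the interface text tells. Its arguments: {"type":"object","properties":{"slide":{"type":"array"},"spin":{"type":"array"},"grip":{"type":"array"}},"required":["slide","spin","grip"]}

```bash
mkdir -p pics; cat > h.py <<'E'
import numpy as np, cv2
from station import *
def world(c,s=None):
    d=c["depth"]; v,u=np.mgrid[:400,:640]
    P=np.stack([(u-c["cx"])/c["fx"]*d,(v-c["cy"])/c["fy"]*d,d],-1)
    if "R" in c: return (P-c["t"])@c["R"]
    H=c["hand_eye"]; P=P@H[:3,:3].T+H[:3,3]
    return P@np.array(s["ee_rot"]).T+np.array(s["tcp_pos"])
E
python3 - <<'E'
from h import *
s=sense(); print(s["time_s"],s["tcp_pos"],np.round(s["ee_rot"],3).tolist(),s["gripper_width"],finger_overhang)
for n in["top","scene"]:
    c=capture(n); cv2.imwrite(f"pics/{n}0.png",c["pixels"]); 
    if n=="top": np.savez("top0.npz",**c); print(c["R"],c["t"])
    for t in "tube_blue tube_orange insert_box collet cutter_tray insert_tray collet_tray clamp_bar step_block".split():
        print(n,t,[(np.round(x["point"],3).tolist(),round(x["conf"],2)) for x in spot_in(t,n)[:4]],[(np.round(x["point"],3).tolist(),round(x["conf"],2)) for x in tip_of(t,n)[:3]])
E
```

```text
0.0 [0.2652721  0.56530769 0.24646416] [[0.905, -0.425, -0.001], [-0.425, -0.905, -0.002], [0.0, 0.002, -1.0]] 0.9968235210963463 0.025
[[-0.01761075 -0.99977737 -0.01162191]
 [-0.99342205  0.01881184 -0.11295459]
 [ 0.11314807  0.00955625 -0.99353218]] [0.04634007 0.53468857 1.42165226]
top tube_blue [([0.454, -0.124, 0.016], 0.44), ([0.528, 0.418, 0.004], 0.27)] [([0.693, -0.224, 0.001], 0.61), ([0.459, -0.122, 0.001], 0.53)]
top tube_orange [] [([0.394, -0.359, -0.004], 0.53)]
top insert_box [([0.46, 0.176, 0.022], 0.86)] [([0.463, 0.175, -0.002], 0.89)]
top collet [] [([0.392, 0.284, 0.001], 0.36)]
top cutter_tray [([0.56, -0.266, 0.003], 0.98)] [([0.56, -0.264, 0.001], 0.92), ([0.528, 0.024, 0.0], 0.73)]
top insert_tray [([0.527, 0.414, 0.007], 0.92)] [([0.524, 0.416, -0.0], 0.73)]
top collet_tray [([0.529, 0.027, 0.004], 0.8)] [([0.527, 0.025, 0.001], 0.8), ([0.455, -0.124, -0.003], 0.4)]
top clamp_bar [([0.431, -0.236, 0.012], 0.54), ([0.528, 0.415, 0.002], 0.24)] [([0.433, -0.234, -0.001], 0.48)]
top step_block [([0.392, 0.063, 0.015], 0.46)] [([0.395, 0.066, -0.002], 0.66)]

[... 155 characters left out ...]
26, 0.002], 0.54)]
scene tube_orange [([0.388, -0.362, 0.014], 0.69)] [([0.391, -0.364, -0.0], 0.58)]
scene insert_box [([0.444, 0.203, 0.019], 0.65)] [([0.465, 0.169, -0.0], 0.59)]
scene collet [([0.386, 0.28, 0.021], 0.44)] [([0.393, 0.281, 0.001], 0.49)]
scene cutter_tray [([0.56, -0.271, 0.004], 0.71)] [([0.56, -0.272, 0.001], 0.94)]
scene insert_tray [([0.527, 0.414, 0.006], 0.88)] [([0.526, 0.412, -0.002], 0.92), ([0.392, -0.365, -0.001], 0.53)]
scene collet_tray [] [([0.524, 0.026, 0.002], 0.63)]
scene clamp_bar [([0.43, -0.233, 0.016], 0.9), ([0.528, 0.414, 0.002], 0.33)] [([0.438, -0.23, -0.0], 0.73), ([0.523, 0.026, 0.001], 0.31)]
scene step_block [] [([0.391, -0.365, -0.0], 0.54)]
```

View pics/top0.png

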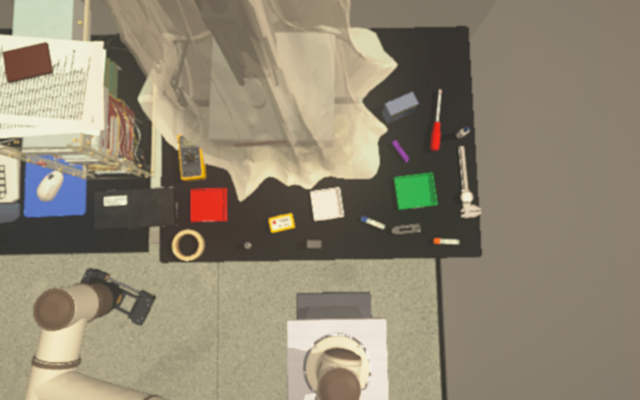

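View pics/scene0.png

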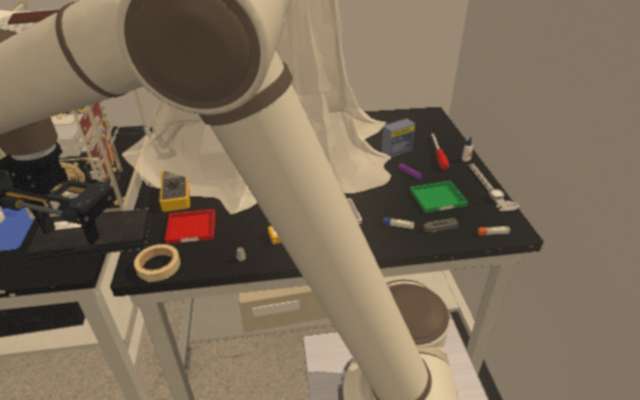

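The top view shows blue-capped tube (372,222), orange tube (446,241), insert box (282,222), collet (248,245), clamp bar (407,229) and step block (314,243). The trays are green (415,190), red (209,205) and white (327,204). The scene view agrees.
There are two tube_blue candidates. (372,222) is clear-white with a blue cap and fits the description. (400,150) is all purple, so it is the look-alike and I leave it alone. I'll confirm this in one crop and measure the poses.

```bash
python3 - <<'E'
from h import *
c=dict(np.load("top0.npz")); W=world(c); im=c["pixels"]
cv2.imwrite("pics/crop.png",cv2.resize(im[130:260,230:470],None,fx=3.3,fy=3.3,interpolation=cv2.INTER_CUBIC))
def rect(n,u0,u1,v0,v1,zmin,zmax=.06):
    P=W[v0:v1,u0:u1].reshape(-1,3); m=(P[:,2]>zmin)&(P[:,2]<zmax); P=P[m]
    r=cv2.minAreaRect((P[:,:2]*1000).astype(np.float32)); print(n,m.sum(),np.round(r[0]),np.round(r[1]),round(r[2],1),"mean",np.round(P.mean(0),3),"zmax",P[:,2].max().round(3))
rect("blue",355,390,210,232,.008); rect("clamp",390,424,221,238,.008); rect("orange",428,465,232,250,.008)
rect("box",265,299,210,236,.010); rect("collet",240,256,237,252,.008); rect("step",303,326,236,252,.008)
rect("green",388,442,168,214,.005);rect("red",185,232,184,225,.005);rect("white",305,348,184,224,.005)
print("table z",np.median(W[225:232,330:350,2]))
E
```

```text
blue 114 [ 450. -118.] [88. 36.] 67.0 mean [ 0.458 -0.124  0.015] zmax 0.022
clamp 167 [ 435. -241.] [102.  33.] 88.9 mean [ 0.435 -0.237  0.015] zmax 0.024
orange 119 [ 400. -363.] [80. 47.] 86.0 mean [ 0.392 -0.362  0.015] zmax 0.022
box 352 [462. 171.] [49. 77.] 11.9 mean [0.461 0.171 0.022] zmax 0.032
collet 30 [396. 284.] [28. 29.] 63.4 mean [0.391 0.282 0.021] zmax 0.031
step 85 [394.  66.] [26. 42.] 0.2 mean [0.392 0.069 0.022] zmax 0.038
green 645 [ 562. -270.] [175. 150.] 88.7 mean [ 0.56  -0.272  0.009] zmax 0.024
red 425 [530. 415.] [153. 133.] 88.8 mean [0.527 0.413 0.009] zmax 0.021
white 455 [523.  24.] [140. 127.] 87.4 mean [0.527 0.025 0.01 ] zmax 0.03
table z 0.00011041447309779644
```

View pics/crop.png

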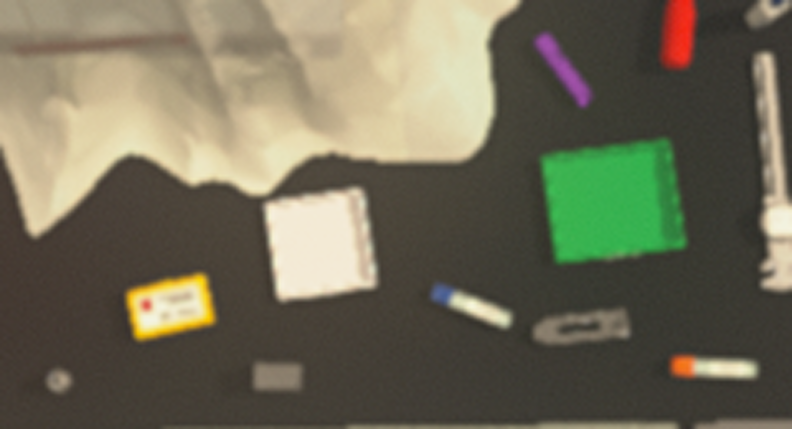

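The crop confirms it: the clear tube with the blue cap is at crop (470,305), and the look-alike at (563,70) is all purple. Next I'll get the angles, tray frames and drape clearance.

```bash
cat >> h.py <<'E'
def blob(W,m,n=""):
    m=cv2.morphologyEx(m.astype(np.uint8),cv2.MORPH_OPEN,np.ones((2,2)))
    k,l,st,ce=cv2.connectedComponentsWithStats(m)
    if k<2: print(n,"none"); return
    i=1+st[1:,4].argmax(); P=W[l==i]; P=P[P[:,2]>-.01]
    r=cv2.minAreaRect((P[:,:2]*1000).astype(np.float32)); b=cv2.boxPoints(r)
    e=b[1]-b[0] if np.hypot(*(b[1]-b[0]))>np.hypot(*(b[2]-b[1])) else b[2]-b[1]
    q=P[:,:2]-P[:,:2].mean(0); w,V=np.linalg.eigh(q.T@q); a=np.degrees(np.arctan2(V[1,1],V[0,1]))%180
    print(n,len(P),"rect c",np.round(r[0],1),"size",np.round(sorted(r[1]),1),"long ang",round(np.degrees(np.arctan2(e[1],e[0]))%180,1),"mean",np.round(P.mean(0)*1000,1),"pca",round(a,1),"px",np.round(ce[i]))
E
python3 - <<'E'
from h import *
c=dict(np.load("top0.npz")); W=world(c); im=c["pixels"]; hsv=cv2.cvtColor(im,cv2.COLOR_BGR2HSV); H,S,V=cv2.split(hsv)
def sub(u0,u1,v0,v1,cond):
    z=np.zeros((400,640),bool); z[v0:v1,u0:u1]=1; return z&cond
br=V>95
blob(W,sub(355,390,210,232,br),"blue");blob(W,sub(428,465,232,250,br),"orange")
blob(W,sub(265,299,210,236,br),"box");blob(W,sub(240,256,237,252,V>80),"collet")
blob(W,sub(385,445,165,216,(S>120)&(abs(H.astype(int)-65)<20)),"green")
blob(W,sub(185,234,182,225,(S>120)&((H<8)|(H>172))),"red")
blob(W,sub(309,348,186,224,(V>130)&(W[...,2]<.022)),"white")
P=W.reshape(-1,3); D=P[(P[:,2]>.03)&(P[:,2]<.25)&(abs(P[:,1]-.1)<.35)&(P[:,0]>.5)&(P[:,0]<.8)]
for y in np.arange(-.2,.4,.04):
    q=D[abs(D[:,1]-y)<.02]; print(round(y,2),[(lo,q[q[:,2]>lo][:,0].min().round(3)) for lo in(.03,.08,.15) if (q[:,2]>lo).any()])
E
```

```text
blue 154 rect c [ 455.8 -131.9] size [20.7 83.8] long ang 67.9 mean [ 455.  -132.1   10.5] pca 66.9 px [374. 223.]
orange 176 rect c [ 391.8 -368.5] size [23.  89.8] long ang 89.0 mean [ 390.2 -366.    10.2] pca 85.3 px [446. 242.]
box 453 rect c [461.4 168.5] size [57.9 87.4] long ang 101.4 mean [459.8 166.7  17.1] pca 103.7 px [282. 223.]
collet 56 rect c [387.6 278.3] size [21.2 25. ] long ang 147.8 mean [388.5 278.7   9.4] pca 166.7 px [248. 246.]
green 1320 rect c [ 508.7 -150.8] size [133.9 422.2] long ang 110.8 mean [ 556.9 -274.8   11.3] pca 111.0 px [416. 192.]
red 1322 rect c [488.7 243.3] size [136.2 481.1] long ang 77.8 mean [524.8 408.8   5.9] pca 78.7 px [209. 205.]
white 960 rect c [472.2  11.8] size [102.6 197.9] long ang 7.0 mean [519.7  17.7   5.9] pca 174.3 px [328. 205.]
-0.2 [(0.03, np.float64(0.79)), (0.08, np.float64(0.791))]
-0.16 [(0.03, np.float64(0.624))]
-0.12 [(0.03, np.float64(0.601))]
-0.08 [(0.03, np.float64(0.615)), (0.08, np.float64(0.701))]
-0.04 [(0.03, np.float64(0.636)), (0.08, np.float64(0.672)), (0.15, np.float64(0.704))]
0.0 [(0.03, np.float64
[... 222 characters left out ...]
at64(0.66))]
0.12 [(0.03, np.float64(0.601)), (0.08, np.float64(0.643)), (0.15, np.float64(0.652))]
0.16 [(0.03, np.float64(0.591)), (0.08, np.float64(0.66)), (0.15, np.float64(0.667))]
0.2 [(0.03, np.float64(0.654)), (0.08, np.float64(0.68)), (0.15, np.float64(0.693))]
0.24 [(0.03, np.float64(0.6)), (0.08, np.float64(0.657)), (0.15, np.float64(0.674))]
0.28 [(0.03, np.float64(0.541)), (0.08, np.float64(0.661)), (0.15, np.float64(0.68))]
0.32 [(0.03, np.float64(0.538)), (0.08, np.float64(0.676)), (0.15, np.float64(0.694))]
0.36 [(0.03, np.float64(0.671)), (0.08, np.float64(0.696)), (0.15, np.float64(0.705))]
0.4 [(0.03, np.float64(0.685)), (0.08, np.float64(0.71)), (0.15, np.float64(0.722))]
```

```bash
cat >> h.py <<'E'
def go(x,y,z,hd,s=None):
    s=s or sense(); R=np.array(s["ee_rot"]); d=R.T@(np.array([x,y,z])-s["tcp_pos"])
    h=np.degrees(np.arctan2(R[1,0],R[0,0])); sp=(h-hd+90)%180-90
    L=np.linalg.norm(d); print("slide",np.round(d,4).tolist(),"spin",round(sp,1),"rows",round(max(L/.0417,abs(sp)/7.16),1),"from",np.round(s["tcp_pos"],4),"hd",round(h,1),"t",round(s["time_s"],2),"F",np.round(s["wrist_force"],1))
E
python3 -c "
from h import *
go(.40,.26,.25,-25.2); print(capture('wrist')['hand_eye'])"
```

```text
slide [0.2517, 0.2197, -0.0024] spin 0.1 rows 8.0 from [0.2655 0.5658 0.2475] hd -25.1 t 1.9 F [-0.2 -0.2  0.4]
[[ 9.37709938e-04 -9.70399746e-01 -2.41502492e-01  6.56670579e-02]
 [ 9.99999378e-01  1.05592582e-03 -3.60082371e-04 -1.09670626e-03]
 [ 6.04432558e-04 -2.41502004e-01  9.70400132e-01 -1.37451175e-01]
 [ 0.00000000e+00  0.00000000e+00  0.00000000e+00  1.00000000e+00]]
```

Call:
{"name": "servo_tool", "arguments": {
  "slide": [
    [0.03, 0.026, 0],
    [0.06, 0.052, 0],
    [0.09, 0.078, 0],
    [0.12, 0.104, 0],
    [0.15, 0.13, 0]
  ],
  "spin": [0, 0, 0, 0, 0],
  "grip": [0, 0, 0, 0, 0]
}}

```text
time_s: 2.37
tcp_pos: [0.3464, 0.3827, 0.2477]
ee_rot: [[0.906, -0.424, 0.0], [-0.424, -0.906, 0.0], [0.0, -0.0, -1.0]]
wrist_force: [1.7, 0.6, 0.7]
gripper_width: 0.998
gripper_force: 0.0
```

Call:
{"name": "servo_tool", "arguments": {
  "slide": [
    [0.03, 0.026, 0],
    [0.06, 0.052, 0],
    [0.09, 0.078, 0],
    [0.1, 0.09, 0],
    [0.1, 0.09, 0]
  ],
  "spin": [0, 0, 0, 0, 0],
  "grip": [0, 0, 0, 0, 0]
}}

```text
time_s: 2.78
tcp_pos: [0.3988, 0.2573, 0.2479]
ee_rot: [[0.903, -0.429, -0.0], [-0.429, -0.903, -0.0], [-0.0, 0.0, -1.0]]
wrist_force: [-0.8, 0.7, -0.1]
gripper_width: 1.002
gripper_force: 0.0
```

```bash
cat >> h.py <<'E'
def look(f):
    s=sense(); c=capture("wrist"); cv2.imwrite(f"pics/{f}.png",c["pixels"]); np.savez(f"{f}.npz",W=world(c,s),im=c["pixels"]); print(np.round(s["tcp_pos"],4),round(s["time_s"],2),np.round(s["wrist_force"],1)); return s
def pose(f,n,u0,u1,v0,v1,zmin=None,cond=None,zmax=.2):
    d=np.load(f+".npz"); W=d["W"]; m=np.zeros((400,640),bool); m[v0:v1,u0:u1]=1
    if zmin is not None: m&=(W[...,2]>zmin)&(W[...,2]<zmax)
    if cond: m&=cond(*cv2.split(cv2.cvtColor(d["im"],cv2.COLOR_BGR2HSV).astype(int)))
    blob(W,m,n)
E
python3 -c "
from h import *
look('w1')
for t in ['insert_box','collet']: print(t,spot_in(t,'wrist')[:2],tip_of(t,'wrist')[:2])"
```

```text
[0.3988 0.2573 0.2479] 2.78 [-0.8  0.7 -0.1]
insert_box [{'point': [0.4676, 0.1742, 0.0197], 'conf': 0.9}] [{'point': [0.4667, 0.1732, -0.0007], 'conf': 0.97}]
collet [{'point': [0.3963, 0.2858, 0.0187], 'conf': 0.53}] [{'point': [0.391, 0.2869, -0.0046], 'conf': 0.81}]
```

View pics/w1.png

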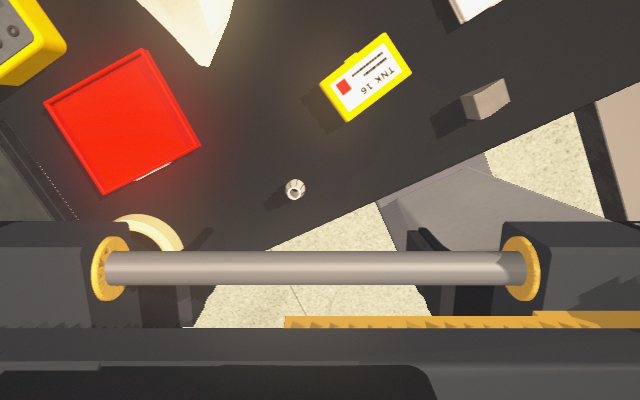

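The wrist view shows the red tray (122,122), box (365,77), collet (295,190), step block (485,98) and a corner of the white tray (475,8). Now I'll measure the poses from depth.

```bash
python3 - <<'E'
from h import *
pose('w1','box',300,425,25,130,.016); pose('w1','collet top',270,320,165,215,.024); pose('w1','collet all',270,320,165,215,.006)
pose('w1','red rim',30,215,40,205,.0105,lambda h,s,v:(s>150)&((h<8)|(h>172)),.03)
pose('w1','red all',30,215,40,205,None,lambda h,s,v:(s>150)&((h<8)|(h>172)))
W=np.load('w1.npz')['W']; print(np.median(W[150:170,230:260,2]), W[150:210,280:310,2].max())
go(.392,.284,.12,-25); 
E
```

```text
box 4071 rect c [461.7 179.4] size [ 50.3 100.8] long ang 101.8 mean [463.6 172.9  22.6] pca 100.9 px [367.  78.]
collet top 139 rect c [389.2 284.9] size [14.7 22.8] long ang 161.2 mean [392.3 284.   25.2] pca 153.7 px [296. 192.]
collet all 297 rect c [390.5 284. ] size [18.2 24.9] long ang 168.8 mean [393.6 282.9  21.3] pca 165.8 px [296. 190.]
red rim 2026 rect c [523.6 351.5] size [114.8 250.1] long ang 86.5 mean [531.3 414.   14. ] pca 87.2 px [121. 121.]
red all 13126 rect c [523.7 356.5] size [115.3 259.7] long ang 86.6 mean [530.5 415.4   6.6] pca 83.5 px [124. 123.]
0.00038818130676818163 0.38532601466131333
slide [-0.0152, -0.0178, 0.1276] spin -0.1 rows 3.1 from [0.3982 0.2614 0.2476] hd -25.1 t 3.03 F [-0.6  1.7  0.7]
```

Call:
{"name": "servo_tool", "arguments": {
  "slide": [
    [-0.016, -0.017, 0.02],
    [-0.016, -0.017, 0.06],
    [-0.016, -0.017, 0.1],
    [-0.016, -0.017, 0.14],
    [-0.016, -0.017, 0.17]
  ],
  "spin": [0, 0, 0, 0, 0],
  "grip": [0, 0, 0, 0, 0]
}}

```text
time_s: 3.45
tcp_pos: [0.3897, 0.2829, 0.0748]
ee_rot: [[0.906, -0.423, -0.002], [-0.423, -0.906, -0.002], [-0.001, 0.002, -1.0]]
wrist_force: [0.8, -0.4, 0.4]
gripper_width: 0.999
gripper_force: 0.0
```

Call:
{"name": "servo_tool", "arguments": {
  "slide": [
    [0, 0, 0.025],
    [0, 0, 0.047],
    [0, 0, 0.047],
    [0, 0, 0.047],
    [0, 0, 0.047]
  ],
  "spin": [0, 0, 0, 0, 0],
  "grip": [0, 0, 0, 0.5, 0.9]
}}

```text
time_s: 3.87
tcp_pos: [0.3912, 0.2836, 0.0313]
ee_rot: [[0.906, -0.424, 0.001], [-0.424, -0.906, 0.001], [0.0, -0.001, -1.0]]
wrist_force: [0.1, -0.3, 0.3]
gripper_width: 0.919
gripper_force: 0.0
```

Call:
{"name": "servo_tool", "arguments": {
  "slide": [
    [0, 0, 0],
    [0, 0, 0],
    [0, 0, 0],
    [0, 0, 0],
    [0, 0, 0]
  ],
  "spin": [0, 0, 0, 0, 0],
  "grip": [0.9, 0.9, 0.9, 0.9, 0.9]
}}

```text
time_s: 4.28
tcp_pos: [0.3912, 0.2827, 0.031]
ee_rot: [[0.905, -0.425, 0.001], [-0.425, -0.905, 0.001], [0.0, -0.001, -1.0]]
wrist_force: [-0.0, -0.0, -0.0]
gripper_width: 0.554
gripper_force: 0.0
```

Call:
{"name": "servo_tool", "arguments": {
  "slide": [
    [0, 0, 0],
    [0, 0, 0],
    [0, 0, 0],
    [0, 0, 0],
    [0, 0, 0]
  ],
  "spin": [0, 0, 0, 0, 0],
  "grip": [1, 1, 1, 1, 1]
}}

```text
time_s: 4.7
tcp_pos: [0.3912, 0.2827, 0.0305]
ee_rot: [[0.905, -0.425, 0.0], [-0.425, -0.905, 0.0], [0.0, -0.0, -1.0]]
wrist_force: [-0.0, -1.1, -0.5]
gripper_width: 0.214
gripper_force: 30.0
```

Call:
{"name": "servo_tool", "arguments": {
  "slide": [
    [0, 0, 0],
    [0, 0, 0],
    [0, 0, -0.02],
    [0, 0, -0.05],
    [0, 0, -0.09]
  ],
  "spin": [0, 0, 0, 0, 0],
  "grip": [1, 1, 1, 1, 1]
}}

```text
time_s: 5.12
tcp_pos: [0.3896, 0.2808, 0.1192]
ee_rot: [[0.905, -0.425, -0.005], [-0.425, -0.905, -0.006], [-0.002, 0.007, -1.0]]
wrist_force: [0.8, 1.5, 0.1]
gripper_width: 0.216
gripper_force: 30.0
```

```bash
python3 -c "
from h import *
go(.48,.06,.18,-2)"
```

```text
slide [0.1756, 0.1619, -0.0599] spin -23.2 rows 5.9 from [0.3896 0.2808 0.1192] hd -25.2 t 5.12 F [0.8 1.5 0.1]
```

Call:
{"name": "servo_tool", "arguments": {
  "slide": [
    [0, 0, -0.03],
    [0.03, 0.027, -0.05],
    [0.06, 0.054, -0.06],
    [0.09, 0.081, -0.06],
    [0.12, 0.11, -0.06]
  ],
  "spin": [0, -6, -12, -18, -24],
  "grip": [1, 1, 1, 1, 1]
}}

```text
time_s: 5.53
tcp_pos: [0.4507, 0.1387, 0.1817]
ee_rot: [[1.0, -0.023, 0.002], [-0.023, -1.0, 0.002], [0.002, -0.002, -1.0]]
wrist_force: [1.3, 0.5, -0.8]
gripper_width: 0.209
gripper_force: 30.0
```

Call:
{"name": "servo_tool", "arguments": {
  "slide": [
    [0.015, 0.035, 0],
    [0.029, 0.07, 0],
    [0.029, 0.07, 0],
    [0.029, 0.07, 0],
    [0.029, 0.07, 0]
  ],
  "spin": [0, 0, 0, 0, 0],
  "grip": [1, 1, 1, 1, 1]
}}

```text
time_s: 5.95
tcp_pos: [0.4769, 0.0688, 0.1803]
ee_rot: [[1.0, -0.03, -0.001], [-0.03, -1.0, -0.0], [-0.001, 0.0, -1.0]]
wrist_force: [0.7, 0.6, -0.3]
gripper_width: 0.214
gripper_force: 30.0
```

```bash
python3 -c "
from h import *
look('w2')
print(spot_in('collet_tray','wrist')[:2],tip_of('collet_tray','wrist')[:2],tip_of('collet','wrist')[:2])"
```

```text
[0.4769 0.0688 0.1803] 5.95 [ 0.7  0.6 -0.3]
[{'point': [0.5267, 0.0178, 0.006], 'conf': 0.92}, {'point': [0.5151, -0.2092, 0.0011], 'conf': 0.24}] [{'point': [0.5242, 0.0197, 0.0026], 'conf': 0.93}] [{'point': [0.48, 0.0713, 0.147], 'conf': 0.86}]
```

View pics/w2.png

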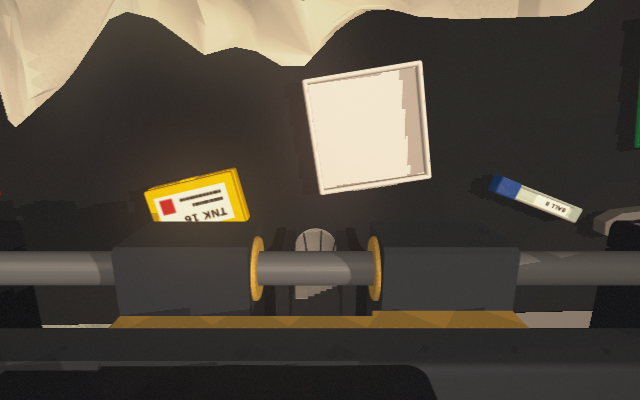

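The wrist view shows the white tray (367,127), the collet held upright (316,250), the blue-capped tube (535,198) and the box (197,195). I'll place the collet in the white tray.

Call:
{"name": "servo_tool", "arguments": {
  "slide": [
    [0.025, 0.027, 0],
    [0.042, 0.046, 0.015],
    [0.042, 0.046, 0.05],
    [0.042, 0.046, 0.09],
    [0.042, 0.046, 0.12]
  ],
  "spin": [0, 0, 0, 0, 0],
  "grip": [1, 1, 1, 1, 1]
}}

```text
time_s: 6.57
tcp_pos: [0.5169, 0.0223, 0.0584]
ee_rot: [[1.0, -0.029, -0.001], [-0.029, -1.0, 0.0], [-0.001, 0.0, -1.0]]
wrist_force: [-0.4, -0.4, -0.7]
gripper_width: 0.215
gripper_force: 30.0
```

Call:
{"name": "servo_tool", "arguments": {
  "slide": [
    [0, 0, 0.012],
    [0, 0, 0.02],
    [0, 0, 0.025],
    [0, 0, 0.025],
    [0, 0, 0.025]
  ],
  "spin": [0, 0, 0, 0, 0],
  "grip": [1, 1, 1, 1, 1]
}}

```text
time_s: 6.98
tcp_pos: [0.5185, 0.0225, 0.0364]
ee_rot: [[1.0, -0.028, 0.002], [-0.028, -1.0, 0.0], [0.002, -0.001, -1.0]]
wrist_force: [0.9, 0.2, 0.4]
gripper_width: 0.213
gripper_force: 30.0
```

Call:
{"name": "servo_tool", "arguments": {
  "slide": [
    [0, 0, 0.001],
    [0, 0, 0.002],
    [0, 0, 0.002],
    [0, 0, 0.002],
    [0, 0, 0.002]
  ],
  "spin": [0, 0, 0, 0, 0],
  "grip": [1, 1, 1, 1, 1]
}}

```text
time_s: 7.4
tcp_pos: [0.5179, 0.0218, 0.0339]
ee_rot: [[1.0, -0.029, 0.001], [-0.029, -1.0, 0.0], [0.001, -0.0, -1.0]]
wrist_force: [-0.4, -0.4, 0.5]
gripper_width: 0.217
gripper_force: 30.0
```

Call:
{"name": "servo_tool", "arguments": {
  "slide": [
    [0, 0, 0],
    [0, 0, 0],
    [0, 0, 0],
    [0, 0, 0],
    [0, 0, 0]
  ],
  "spin": [0, 0, 0, 0, 0],
  "grip": [0.7, 0.6, 0.55, 0.5, 0.5]
}}

```text
time_s: 7.82
tcp_pos: [0.5178, 0.0218, 0.0335]
ee_rot: [[1.0, -0.029, 0.0], [-0.029, -1.0, -0.0], [0.0, 0.0, -1.0]]
wrist_force: [-0.0, -0.0, -0.3]
gripper_width: 0.47
gripper_force: 0.0
```

Call:
{"name": "servo_tool", "arguments": {
  "slide": [
    [0, 0, 0],
    [0, 0, -0.02],
    [0, 0, -0.05],
    [0, 0, -0.09],
    [0, 0, -0.13]
  ],
  "spin": [0, 0, 0, 0, 0],
  "grip": [0.5, 0.5, 0.5, 0.5, 0.5]
}}

```text
time_s: 8.23
tcp_pos: [0.5169, 0.0215, 0.1644]
ee_rot: [[1.0, -0.029, -0.002], [-0.029, -1.0, -0.001], [-0.002, 0.001, -1.0]]
wrist_force: [1.7, 0.4, -0.5]
gripper_width: 0.499
gripper_force: 0.0
```

```bash
python3 -c "
from h import *
go(.462,.172,.13,-78)
print(capture('wrist')['pixels'].shape,tip_of('collet','wrist')[:2])"
```

```text
slide [-0.0592, -0.1488, 0.0344] spin 76.3 rows 10.7 from [0.5169 0.0215 0.1644] hd -1.7 t 8.23 F [ 1.7  0.4 -0.5]
(400, 640, 3) [{'point': [0.5204, 0.0265, 0.001], 'conf': 0.69}]
```

Call:
{"name": "servo_tool", "arguments": {
  "slide": [
    [-0.012, -0.03, 0],
    [-0.024, -0.06, 0],
    [-0.036, -0.09, 0],
    [-0.048, -0.12, 0],
    [-0.059, -0.149, 0]
  ],
  "spin": [7, 14, 21, 28, 35],
  "grip": [0, 0, 0, 0, 0]
}}

```text
time_s: 8.75
tcp_pos: [0.4628, 0.172, 0.1632]
ee_rot: [[0.811, -0.585, -0.0], [-0.585, -0.811, -0.0], [-0.0, 0.0, -1.0]]
wrist_force: [1.1, 0.9, -0.1]
gripper_width: 0.793
gripper_force: 0.0
```

Call:
{"name": "servo_tool", "arguments": {
  "slide": [
    [0, 0, 0],
    [0, 0, 0],
    [0, 0, 0],
    [0, 0, 0],
    [0, 0, 0]
  ],
  "spin": [7, 14, 21, 28, 35],
  "grip": [0, 0, 0, 0, 0]
}}

```text
time_s: 9.17
tcp_pos: [0.4634, 0.171, 0.1631]
ee_rot: [[0.329, -0.944, -0.001], [-0.944, -0.329, -0.0], [0.0, 0.001, -1.0]]
wrist_force: [0.2, -0.0, -0.5]
gripper_width: 0.991
gripper_force: 0.0
```

Call:
{"name": "servo_tool", "arguments": {
  "slide": [
    [0, 0, 0],
    [0, 0, 0.02],
    [0, 0, 0.03],
    [0, 0, 0.03],
    [0, 0, 0.03]
  ],
  "spin": [5, 7, 7, 7, 7],
  "grip": [0, 0, 0, 0, 0]
}}

```text
time_s: 9.58
tcp_pos: [0.4635, 0.1707, 0.133]
ee_rot: [[0.218, -0.976, -0.001], [-0.976, -0.218, -0.001], [0.001, 0.001, -1.0]]
wrist_force: [-0.1, -0.1, -0.5]
gripper_width: 1.002
gripper_force: 0.0
```

```bash
python3 -c "
from h import *
look('w3'); print(tip_of('insert_box','wrist')[:2])
go(.463,.1725,.031,-78.3)"
```

```text
[0.4635 0.1707 0.133 ] 9.58 [-0.1 -0.1 -0.5]
[{'point': [0.4648, 0.1759, 0.0021], 'conf': 0.63}]
slide [-0.0015, 0.001, 0.1031] spin 0.9 rows 2.5 from [0.4642 0.1712 0.1341] hd -77.4 t 9.68 F [ 0.6 -0.3 -0.2]
```

View pics/w3.png

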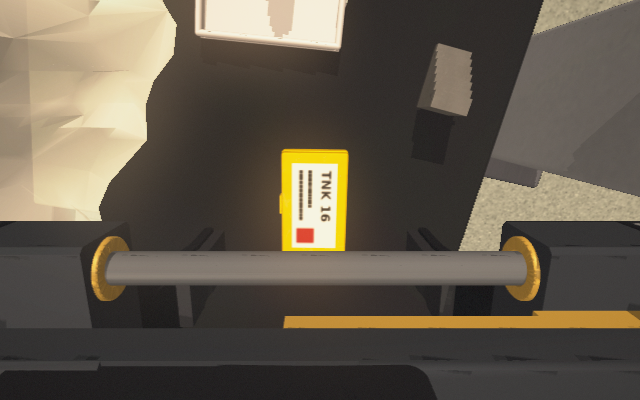

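The box (315,200) is aligned and centred between the fingers (about column 317). I'll descend and grasp it.

Call:
{"name": "servo_tool", "arguments": {
  "slide": [
    [-0.001, 0.0, 0.035],
    [-0.001, 0.0, 0.07],
    [-0.001, 0.0, 0.095],
    [-0.001, 0.0, 0.104],
    [-0.001, 0.0, 0.104]
  ],
  "spin": [1, 1, 1, 1, 1],
  "grip": [0, 0, 0, 0, 1]
}}

```text
time_s: 10.1
tcp_pos: [0.4628, 0.1713, 0.0282]
ee_rot: [[0.2, -0.98, -0.003], [-0.98, -0.2, -0.002], [0.002, 0.003, -1.0]]
wrist_force: [0.2, -0.1, 0.3]
gripper_width: 0.969
gripper_force: 0.0
```

Call:
{"name": "servo_tool", "arguments": {
  "slide": [
    [0, 0, 0],
    [0, 0, 0],
    [0, 0, 0],
    [0, 0, 0],
    [0, 0, 0]
  ],
  "spin": [0, 0, 0, 0, 0],
  "grip": [1, 1, 1, 1, 1]
}}

```text
time_s: 10.52
tcp_pos: [0.464, 0.1723, 0.0306]
ee_rot: [[0.2, -0.98, 0.002], [-0.98, -0.2, 0.001], [-0.001, -0.002, -1.0]]
wrist_force: [0.4, 0.1, 0.8]
gripper_width: 0.632
gripper_force: 0.0
```

Call:
{"name": "servo_tool", "arguments": {
  "slide": [
    [0, 0, 0],
    [0, 0, 0],
    [0, 0, -0.01],
    [0, 0, -0.04],
    [0, 0, -0.08]
  ],
  "spin": [0, 0, 0, 0, 0],
  "grip": [1, 1, 1, 1, 1]
}}

```text
time_s: 10.93
tcp_pos: [0.4614, 0.1704, 0.1077]
ee_rot: [[0.2, -0.98, -0.007], [-0.98, -0.2, -0.005], [0.003, 0.008, -1.0]]
wrist_force: [2.1, 0.4, -0.6]
gripper_width: 0.55
gripper_force: 30.0
```

```bash
python3 -c "
from h import *
s=sense();print(s['gripper_width'],s['gripper_force'])
go(.528,.414,.12,-3.5)"
```

```text
0.5496203079072379 29.999153316020966
slide [-0.2253, -0.1138, -0.0139] spin -75.0 rows 10.5 from [0.4614 0.1704 0.1077] hd -78.5 t 10.93 F [ 2.1  0.4 -0.6]
```

Call:
{"name": "servo_tool", "arguments": {
  "slide": [
    [-0.03, -0.015, -0.025],
    [-0.065, -0.033, -0.04],
    [-0.1, -0.051, -0.04],
    [-0.14, -0.071, -0.04],
    [-0.18, -0.091, -0.04]
  ],
  "spin": [-7, -14, -21, -28, -35],
  "grip": [1, 1, 1, 1, 1]
}}

```text
time_s: 11.35
tcp_pos: [0.5151, 0.3621, 0.1501]
ee_rot: [[0.73, -0.684, 0.0], [-0.684, -0.73, 0.001], [-0.0, -0.001, -1.0]]
wrist_force: [1.2, -0.3, 0.2]
gripper_width: 0.55
gripper_force: 30.0
```

Call:
{"name": "servo_tool", "arguments": {
  "slide": [
    [-0.012, -0.022, 0],
    [-0.024, -0.044, 0],
    [-0.024, -0.044, 0],
    [-0.024, -0.044, 0],
    [-0.024, -0.044, 0]
  ],
  "spin": [-7, -14, -21, -28, -35],
  "grip": [1, 1, 1, 1, 1]
}}

```text
time_s: 11.77
tcp_pos: [0.5274, 0.4094, 0.1484]
ee_rot: [[0.99, -0.14, -0.001], [-0.14, -0.99, -0.001], [-0.001, 0.001, -1.0]]
wrist_force: [-0.2, -0.5, -1.0]
gripper_width: 0.546
gripper_force: 30.0
```

Call:
{"name": "servo_tool", "arguments": {
  "slide": [
    [0, 0, 0],
    [0, 0, 0],
    [0, 0, 0],
    [0, 0, 0],
    [0, 0, 0]
  ],
  "spin": [-5, -5, -5, -5, -5],
  "grip": [1, 1, 1, 1, 1]
}}

```text
time_s: 12.18
tcp_pos: [0.5278, 0.4089, 0.1494]
ee_rot: [[0.998, -0.061, -0.0], [-0.061, -0.998, -0.0], [-0.0, 0.0, -1.0]]
wrist_force: [0.6, 0.1, 0.3]
gripper_width: 0.543
gripper_force: 30.0
```

```bash
python3 -c "
from h import *
look('w4'); print(tip_of('insert_tray','wrist')[:2],tip_of('insert_box','wrist')[:1])
go(.528,.414,.036,-3.5)"
```

```text
[0.5278 0.4089 0.1494] 12.18 [0.6 0.1 0.3]
[] [{'point': [0.5274, 0.4119, 0.1161], 'conf': 0.8}]
slide [-0.0002, -0.005, 0.1136] spin 0.0 rows 2.7 from [0.5279 0.409  0.1496] hd -3.5 t 12.33 F [-0.5  0.3 -0.4]
```

View pics/w4.png

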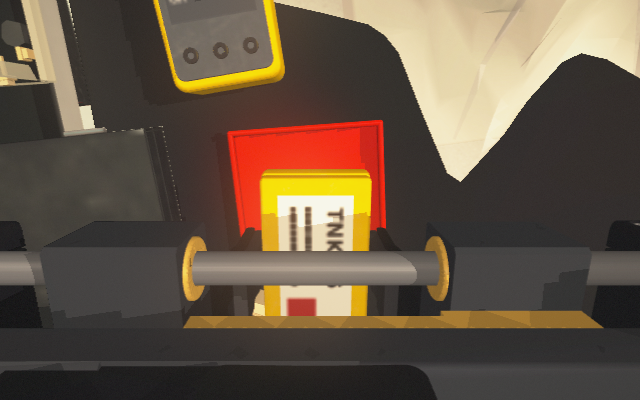

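The box (316,240) hangs level over the red tray, whose back rim runs (228,132)–(383,121). I'll measure the rim before lowering the box.

```bash
python3 - <<'E'
from h import *
for f,(v0,v1,u0,u1) in {'w1':(40,205,30,215),'w4':(110,235,215,395)}.items():
    d=np.load(f+'.npz'); H,S,V=cv2.split(cv2.cvtColor(d['im'],cv2.COLOR_BGR2HSV)); W=d['W']
    m=np.zeros((400,640),bool); m[v0:v1,u0:u1]=1
    m&=(S>150)&((H<8)|(H>172))&(W[...,2]<.018)&(W[...,2]>-.002)
    m=cv2.erode(m.astype(np.uint8),np.ones((3,3)))>0
    P=W[m]; print(f,len(P),np.percentile(P,[0.5,99.5],axis=0).round(3).tolist())
    P=P[(P[:,0]>.45)&(P[:,0]<.61)&(P[:,1]>.33)&(P[:,1]<.5)]
    r=cv2.minAreaRect((P[:,:2]*1000).astype(np.float32)); print(r)
E
```

```text
w1 12100 [[0.477, 0.356, 0.001], [0.581, 0.472, 0.016]]
((528.0084228515625, 418.5311279296875), (107.33091735839844, 127.36722564697266), 0.748431921005249)
w4 8267 [[0.5, 0.357, 0.002], [0.582, 0.472, 0.016]]
((538.5823974609375, 416.13006591796875), (87.57632446289062, 119.77613067626953), 0.5840562582015991)
```

Call:
{"name": "servo_tool", "arguments": {
  "slide": [
    [0.001, -0.005, 0.03],
    [0.001, -0.005, 0.065],
    [0.001, -0.005, 0.09],
    [0.001, -0.005, 0.105],
    [0.001, -0.005, 0.11]
  ],
  "spin": [-4, -4, -4, -4, -4],
  "grip": [1, 1, 1, 1, 1]
}}

```text
time_s: 12.75
tcp_pos: [0.5277, 0.4124, 0.0359]
ee_rot: [[1.0, 0.009, -0.004], [0.009, -1.0, -0.005], [-0.004, 0.005, -1.0]]
wrist_force: [-0.3, -0.5, -0.4]
gripper_width: 0.55
gripper_force: 30.0
```

Call:
{"name": "servo_tool", "arguments": {
  "slide": [
    [0, 0, 0.002],
    [0, 0, 0.004],
    [0, 0, 0.005],
    [0, 0, 0.005],
    [0, 0, 0.005]
  ],
  "spin": [0, 0, 0, 0, 0],
  "grip": [1, 1, 1, 1, 1]
}}

```text
time_s: 13.17
tcp_pos: [0.5296, 0.4145, 0.0358]
ee_rot: [[1.0, 0.01, 0.001], [0.01, -1.0, 0.002], [0.001, -0.002, -1.0]]
wrist_force: [-0.2, 0.1, -0.2]
gripper_width: 0.547
gripper_force: 30.0
```

Call:
{"name": "servo_tool", "arguments": {
  "slide": [
    [0, 0, 0.001],
    [0, 0, 0.0015],
    [0, 0, 0.0015],
    [0, 0, 0.0015],
    [0, 0, 0.0015]
  ],
  "spin": [0, 0, 0, 0, 0],
  "grip": [1, 1, 1, 1, 1]
}}

```text
time_s: 13.58
tcp_pos: [0.5292, 0.414, 0.0333]
ee_rot: [[1.0, 0.01, 0.0], [0.01, -1.0, 0.0], [0.0, -0.0, -1.0]]
wrist_force: [-0.8, 0.6, -0.1]
gripper_width: 0.544
gripper_force: 30.0
```

Call:
{"name": "servo_tool", "arguments": {
  "slide": [
    [0, 0, 0],
    [0, 0, 0],
    [0, 0, 0],
    [0, 0, -0.01],
    [0, 0, -0.04]
  ],
  "spin": [0, 0, 0, 0, 0],
  "grip": [0.36, 0.34, 0.34, 0.34, 0.34]
}}

```text
time_s: 14.0
tcp_pos: [0.5268, 0.4115, 0.0689]
ee_rot: [[1.0, 0.009, -0.007], [0.009, -1.0, -0.007], [-0.008, 0.007, -1.0]]
wrist_force: [-0.3, -0.6, -0.5]
gripper_width: 0.652
gripper_force: 0.0
```

Call:
{"name": "servo_tool", "arguments": {
  "slide": [
    [-0.01, 0, -0.04],
    [-0.04, 0, -0.08],
    [-0.07, 0, -0.12],
    [-0.08, 0.0, -0.12],
    [-0.08, 0.0, -0.12]
  ],
  "spin": [0, 0, 0, 0, 0],
  "grip": [0.34, 0.34, 0.34, 0.34, 0.34]
}}

```text
time_s: 14.42
tcp_pos: [0.4479, 0.4148, 0.1994]
ee_rot: [[1.0, 0.013, 0.005], [0.013, -1.0, 0.008], [0.006, -0.008, -1.0]]
wrist_force: [-0.3, -0.6, 0.2]
gripper_width: 0.659
gripper_force: 0.0
```

```bash
python3 - <<'E'
from h import *
look('w5'); print(tip_of('insert_box','wrist')[:1]); pose('w5','box',100,500,20,260,.018,lambda h,s,v:(h>15)&(h<40)&(s>120),.035)
go(.44,-.10,.2,-22)
E
```

```text
[0.4479 0.4148 0.1994] 14.42 [-0.3 -0.6  0.2]
[{'point': [0.5267, 0.4163, 0.0015], 'conf': 0.95}]
box 2288 rect c [529.2 414.1] size [50.1 79.6] long ang 0.8 mean [530.  414.   24.3] pca 179.7 px [320.  90.]
slide [-0.0143, 0.5134, -0.0066] spin 22.6 rows 12.3 from [0.4488 0.4135 0.1946] hd 0.6 t 14.52 F [-0.2 -0.6 -1.8]
```

Call:
{"name": "servo_tool", "arguments": {
  "slide": [
    [0, 0.04, 0],
    [0, 0.08, 0],
    [0, 0.12, 0],
    [0, 0.16, 0],
    [0, 0.2, 0]
  ],
  "spin": [7, 14, 21, 28, 35],
  "grip": [0.34, 0.34, 0.34, 0.34, 0.34]
}}

```text
time_s: 14.93
tcp_pos: [0.451, 0.2107, 0.1915]
ee_rot: [[0.821, -0.571, -0.002], [-0.571, -0.821, -0.002], [-0.001, 0.003, -1.0]]
wrist_force: [-0.1, -0.3, 0.2]
gripper_width: 0.661
gripper_force: 0.0
```

Call:
{"name": "servo_tool", "arguments": {
  "slide": [
    [0.023, 0.033, 0],
    [0.045, 0.066, 0],
    [0.068, 0.099, 0],
    [0.09, 0.132, 0],
    [0.113, 0.165, 0]
  ],
  "spin": [7, 14, 21, 28, 35],
  "grip": [0.34, 0.34, 0.34, 0.34, 0.34]
}}

```text
time_s: 15.35
tcp_pos: [0.4504, 0.0107, 0.1919]
ee_rot: [[0.345, -0.939, -0.002], [-0.939, -0.345, -0.001], [0.0, 0.003, -1.0]]
wrist_force: [1.4, -0.7, 0.3]
gripper_width: 0.66
gripper_force: 0.0
```

Call:
{"name": "servo_tool", "arguments": {
  "slide": [
    [0.027, 0.009, 0],
    [0.053, 0.018, 0],
    [0.08, 0.027, 0],
    [0.106, 0.035, 0],
    [0.133, 0.044, 0]
  ],
  "spin": [7, 14, 21, 28, 35],
  "grip": [0.34, 0.34, 0.34, 0.34, 0.34]
}}

```text
time_s: 15.77
tcp_pos: [0.4561, -0.1289, 0.1917]
ee_rot: [[-0.256, -0.967, -0.003], [-0.967, 0.256, -0.0], [0.001, 0.003, -1.0]]
wrist_force: [1.0, -0.1, -0.4]
gripper_width: 0.659
gripper_force: 0.0
```

Call:
{"name": "servo_tool", "arguments": {
  "slide": [
    [0, 0, 0.02],
    [0, 0, 0.05],
    [0, 0, 0.06],
    [0, 0, 0.06],
    [0, 0, 0.06]
  ],
  "spin": [7, 8, 8, 8, 8],
  "grip": [0.34, 0.34, 0.34, 0.34, 0.34]
}}

```text
time_s: 16.18
tcp_pos: [0.4562, -0.1275, 0.1318]
ee_rot: [[-0.382, -0.924, -0.003], [-0.924, 0.382, -0.001], [0.002, 0.003, -1.0]]
wrist_force: [0.0, 0.6, -0.2]
gripper_width: 0.66
gripper_force: 0.0
```

```bash
python3 - <<'E'
from h import *
look('w6'); print(tip_of('tube_blue','wrist')[:2],spot_in('tube_blue','wrist')[:2])
go(.457,-.127,.0275,-112.5)
E
```

```text
[ 0.4562 -0.1275  0.1318] 16.18 [ 0.   0.6 -0.2]
[{'point': [0.4613, -0.1225, 0.0001], 'conf': 0.67}] [{'point': [0.4563, -0.1258, 0.0161], 'conf': 0.87}]
slide [0.0003, 0.0005, 0.1063] spin 0.1 rows 2.5 from [ 0.4574 -0.1269  0.1338] hd -112.4 t 16.33 F [ 0.1 -0.6  0.9]
```

View pics/w6.png

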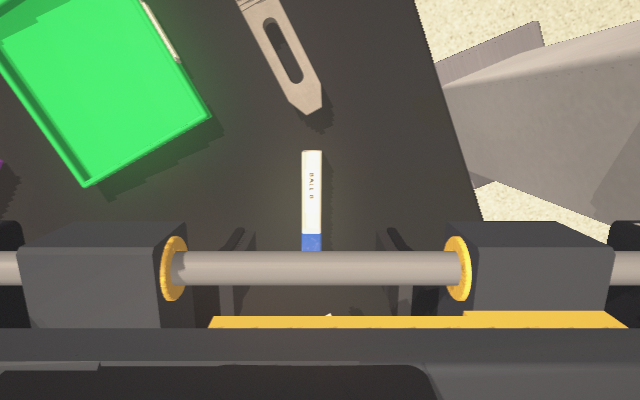

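The blue-capped tube (311,200) is aligned with the tool. The clamp bar tip is at (305,110) and the green tray's corner at (85,187). I'll measure the tube end and the green tray.

```bash
python3 - <<'E'
from h import *
pose('w6','tube',295,330,140,255,.011,None,.02)
pose('w2','tube w2',480,590,165,225,.011,None,.02)
def tray(f,box,cond):
    d=np.load(f+'.npz'); h=cv2.split(cv2.cvtColor(d['im'],cv2.COLOR_BGR2HSV).astype(int)); W=d['W']
    m=np.zeros((400,640),bool); v0,v1,u0,u1=box; m[v0:v1,u0:u1]=1
    m&=cond(*h)&(W[...,2]<.018)&(W[...,2]>-.002); m=cv2.erode(m.astype(np.uint8),np.ones((3,3)))>0
    P=W[m]; r=cv2.minAreaRect((P[:,:2]*1000).astype(np.float32)); print(f,len(P),r,np.round(cv2.boxPoints(r)).tolist())
tray('w6',(0,195,0,215),lambda h,s,v:(s>120)&(abs(h-65)<20))
E
```

```text
tube 1897 rect c [ 453.3 -136.5] size [ 15.4 108.9] long ang 66.9 mean [ 458.  -126.8   17.2] pca 67.5 px [313. 202.]
tube w2 1502 rect c [490.4 -52.5] size [ 15.8 262.3] long ang 66.7 mean [ 460.6 -122.8   16. ] pca 66.9 px [538. 200.]
w6 24764 ((566.0305786132812, -266.86199951171875), (117.19068145751953, 125.68743133544922), 6.0398149490356445) [[501.0, -211.0], [514.0, -336.0], [631.0, -323.0], [618.0, -198.0]]
```

Call:
{"name": "servo_tool", "arguments": {
  "slide": [
    [0, -0.001, 0.035],
    [0, -0.001, 0.07],
    [0, -0.001, 0.095],
    [0, -0.001, 0.106],
    [0, -0.001, 0.106]
  ],
  "spin": [0, 0, 0, 0, 0],
  "grip": [0.34, 0.34, 0.34, 0.34, 0.5]
}}

```text
time_s: 16.75
tcp_pos: [0.4576, -0.127, 0.0267]
ee_rot: [[-0.381, -0.925, -0.001], [-0.925, 0.381, -0.001], [0.001, 0.001, -1.0]]
wrist_force: [0.6, -0.1, 0.5]
gripper_width: 0.637
gripper_force: 0.0
```

Call:
{"name": "servo_tool", "arguments": {
  "slide": [
    [0, 0, 0],
    [0, 0, 0],
    [0, 0, 0],
    [0, 0, 0],
    [0, 0, 0]
  ],
  "spin": [0, 0, 0, 0, 0],
  "grip": [1, 1, 1, 1, 1]
}}

```text
time_s: 17.17
tcp_pos: [0.4577, -0.1271, 0.0275]
ee_rot: [[-0.382, -0.924, 0.001], [-0.924, 0.382, 0.0], [-0.0, -0.001, -1.0]]
wrist_force: [0.7, 0.4, -0.0]
gripper_width: 0.289
gripper_force: 0.0
```

Call:
{"name": "servo_tool", "arguments": {
  "slide": [
    [0, 0, 0],
    [0, 0, 0],
    [0, 0, 0],
    [0, 0, 0],
    [0, 0, 0]
  ],
  "spin": [0, 0, 0, 0, 0],
  "grip": [1, 1, 1, 1, 1]
}}

```text
time_s: 17.58
tcp_pos: [0.4576, -0.1272, 0.0273]
ee_rot: [[-0.382, -0.924, 0.0], [-0.924, 0.382, -0.0], [-0.0, -0.0, -1.0]]
wrist_force: [-0.0, 0.4, 3.0]
gripper_width: 0.172
gripper_force: 30.0
```

Call:
{"name": "servo_tool", "arguments": {
  "slide": [
    [0, 0, -0.01],
    [0, 0, -0.04],
    [0, 0, -0.08],
    [0, 0, -0.12],
    [0, -0.01, -0.16]
  ],
  "spin": [0, 0, 0, 0, 0],
  "grip": [1, 1, 1, 1, 1]
}}

```text
time_s: 18.0
tcp_pos: [0.4643, -0.1307, 0.1882]
ee_rot: [[-0.382, -0.924, -0.003], [-0.924, 0.382, 0.001], [0.001, 0.003, -1.0]]
wrist_force: [0.4, -0.6, -0.8]
gripper_width: 0.18
gripper_force: 30.0
```

Call:
{"name": "servo_tool", "arguments": {
  "slide": [
    [0.01, -0.02, -0.03],
    [0.025, -0.05, -0.05],
    [0.035, -0.07, -0.06],
    [0.035, -0.07, -0.06],
    [0.035, -0.07, -0.06]
  ],
  "spin": [0, 0, 0, 0, 0],
  "grip": [1, 1, 1, 1, 1]
}}

```text
time_s: 18.42
tcp_pos: [0.518, -0.1905, 0.2465]
ee_rot: [[-0.384, -0.923, -0.001], [-0.923, 0.384, 0.001], [-0.001, 0.001, -1.0]]
wrist_force: [-0.2, 0.4, -1.0]
gripper_width: 0.174
gripper_force: 30.0
```

```bash
cat >> h.py <<'E'
def tray(f,box,cond):
    d=np.load(f+'.npz'); h=cv2.split(cv2.cvtColor(d['im'],cv2.COLOR_BGR2HSV).astype(int)); W=d['W']
    m=np.zeros((400,640),bool); v0,v1,u0,u1=box; m[v0:v1,u0:u1]=1
    m&=cond(*h)&(W[...,2]<.018)&(W[...,2]>-.002); m=cv2.morphologyEx(m.astype(np.uint8),cv2.MORPH_OPEN,np.ones((5,5)))>0
    P=W[m]; r=cv2.minAreaRect((P[:,:2]*1000).astype(np.float32)); print(f,len(P),r,np.round(cv2.boxPoints(r)).tolist())
E
python3 - <<'E'
from h import *
s=look('w7'); print(s['gripper_width'],tip_of('cutter_tray','wrist')[:2],spot_in('cutter_tray','wrist')[:2],tip_of('tube_blue','wrist')[:2],tip_of('tube_orange','wrist')[:2],tip_of('clamp_bar','wrist')[:2])
tray('w7',(0,220,0,640),lambda h,s,v:(s>120)&(abs(h-65)<20))
E
```

```text
[ 0.518  -0.1905  0.2465] 18.42 [-0.2  0.4 -1. ]
0.1738846564200559 [{'point': [0.5581, -0.2668, -0.0027], 'conf': 0.72}] [{'point': [0.5634, -0.2719, 0.0026], 'conf': 0.75}] [{'point': [0.5175, -0.1863, 0.2188], 'conf': 0.68}, {'point': [0.6963, -0.2271, -0.0051], 'conf': 0.63}] [] [{'point': [0.4356, -0.2294, 0.0031], 'conf': 0.89}]
w7 13698 ((563.5537719726562, -268.6492614746094), (111.88375091552734, 131.9042205810547), 6.117292404174805) [[501.0, -209.0], [515.0, -340.0], [626.0, -328.0], [612.0, -197.0]]
```

View pics/w7.png

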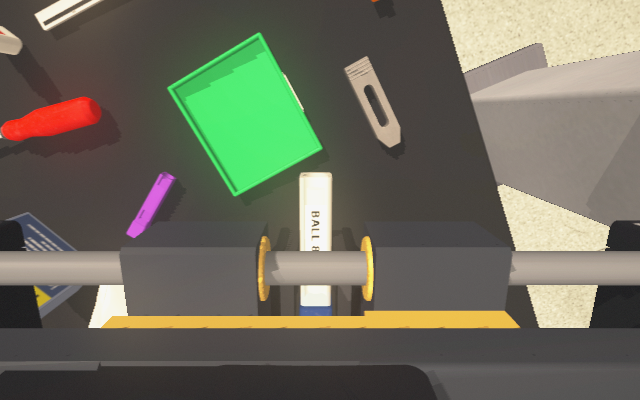

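The wrist view shows the green tray (245,115), the held tube (316,240), the purple look-alike (150,205) and the clamp bar (373,105). I'll place blue in the +y half of the tray.

Call:
{"name": "servo_tool", "arguments": {
  "slide": [
    [0.012, -0.018, 0],
    [0.024, -0.037, 0],
    [0.035, -0.056, 0],
    [0.035, -0.056, 0.03],
    [0.035, -0.056, 0.06]
  ],
  "spin": [7, 14, 21, 28, 35],
  "grip": [1, 1, 1, 1, 1]
}}

```text
time_s: 19.13
tcp_pos: [0.5579, -0.2444, 0.1877]
ee_rot: [[-0.846, -0.533, 0.005], [-0.533, 0.846, -0.001], [-0.004, -0.003, -1.0]]
wrist_force: [-0.2, -0.1, -1.5]
gripper_width: 0.176
gripper_force: 30.0
```

Call:
{"name": "servo_tool", "arguments": {
  "slide": [
    [0, 0, 0.03],
    [0, 0, 0.05],
    [0, 0, 0.06],
    [0, 0, 0.06],
    [0, 0, 0.06]
  ],
  "spin": [7, 14, 21, 26.5, 26.5],
  "grip": [1, 1, 1, 1, 1]
}}

```text
time_s: 19.55
tcp_pos: [0.5556, -0.2432, 0.1257]
ee_rot: [[-0.995, -0.105, -0.003], [-0.105, 0.995, 0.0], [0.003, 0.001, -1.0]]
wrist_force: [-0.1, -0.5, 0.0]
gripper_width: 0.175
gripper_force: 30.0
```

Call:
{"name": "servo_tool", "arguments": {
  "slide": [
    [0, 0, 0.02],
    [0, 0, 0.04],
    [0, 0, 0.05],
    [0, 0, 0.05],
    [0, 0, 0.05]
  ],
  "spin": [0, 0, 0, 0, 0],
  "grip": [1, 1, 1, 1, 1]
}}

```text
time_s: 19.97
tcp_pos: [0.5565, -0.2438, 0.0772]
ee_rot: [[-0.994, -0.107, -0.0], [-0.107, 0.994, -0.0], [0.0, -0.0, -1.0]]
wrist_force: [0.2, 0.0, -0.7]
gripper_width: 0.177
gripper_force: 30.0
```

```bash
python3 - <<'E'
from h import *
go(.556,-.2445,.031,-173.9)
E
```

```text
slide [0.0005, -0.0007, 0.0462] spin 0.1 rows 1.1 from [ 0.5565 -0.2438  0.0772] hd -173.8 t 19.97 F [ 0.2  0.  -0.7]
```

Call:
{"name": "servo_tool", "arguments": {
  "slide": [
    [0, -0.001, 0.015],
    [0, -0.001, 0.03],
    [0, -0.001, 0.04],
    [0, -0.001, 0.044],
    [0, -0.001, 0.044]
  ],
  "spin": [0, 0, 0, 0, 0],
  "grip": [1, 1, 1, 1, 1]
}}

```text
time_s: 20.38
tcp_pos: [0.5563, -0.2448, 0.0328]
ee_rot: [[-0.994, -0.106, -0.001], [-0.106, 0.994, 0.0], [0.001, 0.0, -1.0]]
wrist_force: [-0.6, 0.3, -0.6]
gripper_width: 0.175
gripper_force: 30.0
```

Call:
{"name": "servo_tool", "arguments": {
  "slide": [
    [0, 0, 0.001],
    [0, 0, 0.0015],
    [0, 0, 0.002],
    [0, 0, 0.002],
    [0, 0, 0.002]
  ],
  "spin": [0, 0, 0, 0, 0],
  "grip": [1, 1, 1, 1, 1]
}}

```text
time_s: 20.8
tcp_pos: [0.5567, -0.2448, 0.0315]
ee_rot: [[-0.994, -0.106, 0.001], [-0.106, 0.994, -0.0], [-0.001, -0.0, -1.0]]
wrist_force: [0.2, 0.6, -0.4]
gripper_width: 0.177
gripper_force: 30.0
```

Call:
{"name": "servo_tool", "arguments": {
  "slide": [
    [0, 0, 0.001],
    [0, 0, 0.001],
    [0, 0, 0.001],
    [0, 0, 0.001],
    [0, 0, 0.001]
  ],
  "spin": [0, 0, 0, 0, 0],
  "grip": [1, 1, 0.75, 0.68, 0.68]
}}

```text
time_s: 21.22
tcp_pos: [0.5564, -0.2448, 0.03]
ee_rot: [[-0.994, -0.105, -0.0], [-0.105, 0.994, 0.0], [0.0, 0.0, -1.0]]
wrist_force: [0.8, -0.5, 1.0]
gripper_width: 0.292
gripper_force: 0.0
```

Call:
{"name": "servo_tool", "arguments": {
  "slide": [
    [0, 0, 0],
    [0, 0, -0.02],
    [0, 0, -0.06],
    [0, 0, -0.1],
    [0, 0, -0.14]
  ],
  "spin": [0, 0, 0, 0, 0],
  "grip": [0.68, 0.68, 0.68, 0.68, 0.68]
}}

```text
time_s: 21.63
tcp_pos: [0.5559, -0.2447, 0.1713]
ee_rot: [[-0.994, -0.106, -0.001], [-0.106, 0.994, 0.0], [0.001, 0.0, -1.0]]
wrist_force: [0.2, 0.7, 0.1]
gripper_width: 0.319
gripper_force: 0.0
```

Call:
{"name": "servo_tool", "arguments": {
  "slide": [
    [0.035, -0.02, 0],
    [0.07, -0.04, 0],
    [0.105, -0.06, 0],
    [0.14, -0.08, 0],
    [0.178, -0.1, 0]
  ],
  "spin": [-7, -14, -21, -28, -35],
  "grip": [0.34, 0.34, 0.34, 0.34, 0.34]
}}

```text
time_s: 22.05
tcp_pos: [0.3913, -0.3618, 0.1703]
ee_rot: [[-0.753, -0.658, 0.0], [-0.658, 0.753, -0.0], [-0.0, -0.0, -1.0]]
wrist_force: [0.8, -0.7, -0.4]
gripper_width: 0.601
gripper_force: 0.0
```

Call:
{"name": "servo_tool", "arguments": {
  "slide": [
    [0, 0, 0],
    [0, 0, 0],
    [0, 0, 0],
    [0, 0, 0],
    [0, 0, 0]
  ],
  "spin": [-7, -14, -21, -28, -35],
  "grip": [0.34, 0.34, 0.34, 0.34, 0.34]
}}

```text
time_s: 22.47
tcp_pos: [0.3926, -0.3612, 0.1701]
ee_rot: [[-0.241, -0.971, 0.0], [-0.971, 0.241, 0.0], [-0.0, 0.0, -1.0]]
wrist_force: [-0.4, 0.8, -0.1]
gripper_width: 0.66
gripper_force: 0.0
```

Call:
{"name": "servo_tool", "arguments": {
  "slide": [
    [0, 0, 0],
    [0, 0, 0.02],
    [0, 0, 0.03],
    [0, 0, 0.03],
    [0, 0, 0.03]
  ],
  "spin": [-7, -12, -12, -12, -12],
  "grip": [0.34, 0.34, 0.34, 0.34, 0.34]
}}

```text
time_s: 22.88
tcp_pos: [0.3925, -0.361, 0.1395]
ee_rot: [[-0.041, -0.999, -0.002], [-0.999, 0.041, 0.001], [-0.001, 0.002, -1.0]]
wrist_force: [0.8, -0.6, 0.6]
gripper_width: 0.661
gripper_force: 0.0
```

```bash
python3 - <<'E'
from h import *
s=look('w8'); print(s['gripper_width'],tip_of('tube_orange','wrist')[:2],spot_in('tube_orange','wrist')[:2])
go(.391,-.364,.0275,-92)
E
```

```text
[ 0.3925 -0.361   0.1395] 22.88 [ 0.8 -0.6  0.6]
0.6605092379557989 [{'point': [0.3928, -0.3669, -0.002], 'conf': 0.7}] []
slide [0.0026, 0.0024, 0.1132] spin -0.3 rows 2.7 from [ 0.3934 -0.3614  0.1407] hd -92.3 t 23.03 F [0.7 0.5 0.6]
```

View pics/w8.png

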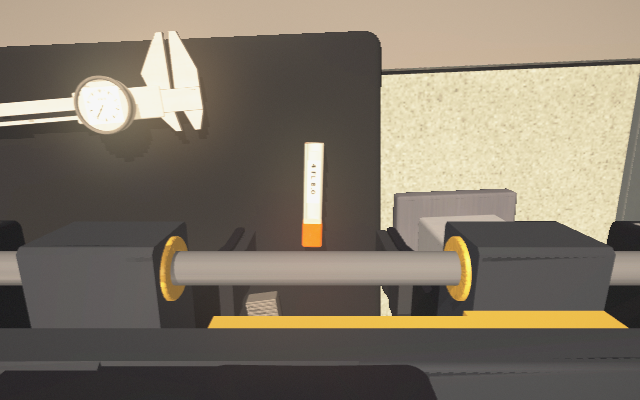

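The orange-capped tube (313,195) is aligned. The clamp bar end (262,303) is clear of the fingers. I'll take the tube's centre from depth.

```bash
python3 - <<'E'
from h import *
d=np.load('w8.npz'); W=d['W'][140:250,295:332].reshape(-1,3); P=W[(W[:,2]>.012)&(W[:,2]<.022)&(abs(W[:,0]-.392)<.02)]
print(np.percentile(P,[1,50,99],axis=0).round(4).tolist(), np.degrees(np.arctan2(*np.polyfit(P[:,1],P[:,0],1)[:1],1)))
E
```

```text
[[0.3859, -0.4004, 0.0131], [0.3942, -0.363, 0.0153], [0.403, -0.3231, 0.017]] 3.590794201182104
```

Call:
{"name": "servo_tool", "arguments": {
  "slide": [
    [0.001, 0, 0.035],
    [0.001, 0, 0.07],
    [0.001, 0, 0.1],
    [0.001, 0, 0.113],
    [0.001, 0, 0.113]
  ],
  "spin": [1, 1, 1, 1, 1],
  "grip": [0.34, 0.34, 0.34, 0.34, 0.5]
}}

```text
time_s: 23.45
tcp_pos: [0.3928, -0.362, 0.0268]
ee_rot: [[-0.056, -0.998, -0.002], [-0.998, 0.056, 0.0], [-0.0, 0.002, -1.0]]
wrist_force: [0.3, -0.7, 0.5]
gripper_width: 0.633
gripper_force: 0.0
```

Call:
{"name": "servo_tool", "arguments": {
  "slide": [
    [0, 0, 0],
    [0, 0, 0],
    [0, 0, 0],
    [0, 0, 0],
    [0, 0, 0]
  ],
  "spin": [0, 0, 0, 0, 0],
  "grip": [1, 1, 1, 1, 1]
}}

```text
time_s: 23.87
tcp_pos: [0.393, -0.3622, 0.0273]
ee_rot: [[-0.057, -0.998, 0.001], [-0.998, 0.057, -0.0], [0.0, -0.001, -1.0]]
wrist_force: [-0.0, -0.5, -0.2]
gripper_width: 0.289
gripper_force: 0.0
```

Call:
{"name": "servo_tool", "arguments": {
  "slide": [
    [0, 0, 0],
    [0, 0, 0],
    [0, 0, 0],
    [0, 0, 0],
    [0, 0, 0]
  ],
  "spin": [0, 0, 0, 0, 0],
  "grip": [1, 1, 1, 1, 1]
}}

```text
time_s: 24.28
tcp_pos: [0.393, -0.3622, 0.0272]
ee_rot: [[-0.057, -0.998, 0.0], [-0.998, 0.057, -0.0], [0.0, -0.0, -1.0]]
wrist_force: [-1.1, -0.2, 1.4]
gripper_width: 0.176
gripper_force: 30.0
```

Call:
{"name": "servo_tool", "arguments": {
  "slide": [
    [0, 0, -0.01],
    [0, 0, -0.04],
    [0, 0, -0.08],
    [0, 0, -0.12],
    [0, 0, -0.16]
  ],
  "spin": [0, 0, 0, 0, 0],
  "grip": [1, 1, 1, 1, 1]
}}

```text
time_s: 24.7
tcp_pos: [0.3924, -0.3618, 0.1893]
ee_rot: [[-0.057, -0.998, -0.0], [-0.998, 0.057, 0.0], [-0.0, 0.0, -1.0]]
wrist_force: [1.2, -1.5, -0.5]
gripper_width: 0.175
gripper_force: 30.0
```

```bash
python3 - <<'E'
from h import *
s=look('w9'); print(s['gripper_width'],s['gripper_force'],tip_of('tube_orange','wrist')[:2])
go(.52,-.19,.25,-112.4)
go(.565,-.294,.2,-173.9)
E
```

```text
[ 0.3924 -0.3618  0.1893] 24.7 [ 1.2 -1.5 -0.5]
0.17518709775472213 30.000223517417908 [{'point': [0.3896, -0.3653, 0.1614], 'conf': 0.82}]
slide [-0.1806, -0.1145, -0.0546] spin 19.2 rows 5.3 from [ 0.3964 -0.3645  0.1953] hd -93.2 t 24.8 F [ 0.9 -1.8  0. ]
slide [-0.0796, -0.1645, -0.003] spin 80.7 rows 11.3 from [ 0.3964 -0.3645  0.1953] hd -93.2 t 24.8 F [ 0.9 -1.8  0. ]
```

Call:
{"name": "servo_tool", "arguments": {
  "slide": [
    [-0.034, -0.022, -0.03],
    [-0.07, -0.044, -0.06],
    [-0.104, -0.066, -0.06],
    [-0.14, -0.088, -0.06],
    [-0.174, -0.11, -0.06]
  ],
  "spin": [5, 10, 15, 19, 19],
  "grip": [1, 1, 1, 1, 1]
}}

```text
time_s: 25.22
tcp_pos: [0.5049, -0.2047, 0.2484]
ee_rot: [[-0.382, -0.924, 0.003], [-0.924, 0.382, -0.0], [-0.001, -0.002, -1.0]]
wrist_force: [0.1, -0.4, -0.7]
gripper_width: 0.173
gripper_force: 30.0
```

Call:
{"name": "servo_tool", "arguments": {
  "slide": [
    [0, 0, 0],
    [0, 0, 0],
    [0, 0, 0],
    [0, 0, 0],
    [0, 0, 0]
  ],
  "spin": [0, 0, 0, 0, 0],
  "grip": [1, 1, 1, 1, 1]
}}

```text
time_s: 25.63
tcp_pos: [0.5034, -0.2072, 0.2467]
ee_rot: [[-0.38, -0.925, -0.001], [-0.925, 0.38, 0.0], [0.0, 0.001, -1.0]]
wrist_force: [-0.2, -0.0, -0.5]
gripper_width: 0.18
gripper_force: 30.0
```

```bash
python3 - <<'E'
from h import *
s=look('w10'); print(tip_of('tube_blue','wrist')[:3],tip_of('tube_orange','wrist')[:2],tip_of('clamp_bar','wrist')[:1])
go(.565,-.294,.2,-173.9)
E
```

```text
[ 0.5034 -0.2072  0.2467] 25.63 [-0.2 -0.  -0.5]
[{'point': [0.6969, -0.2279, -0.0044], 'conf': 0.81}, {'point': [0.5639, -0.2411, 0.0036], 'conf': 0.76}] [{'point': [0.5027, -0.2113, 0.2196], 'conf': 0.84}] [{'point': [0.436, -0.2325, 0.0072], 'conf': 0.82}]
slide [0.0572, -0.0897, 0.0469] spin 61.6 rows 8.6 from [ 0.5038 -0.207   0.2469] hd -112.3 t 25.83 F [-0.7  0.2 -0.2]
```

View pics/w10.png

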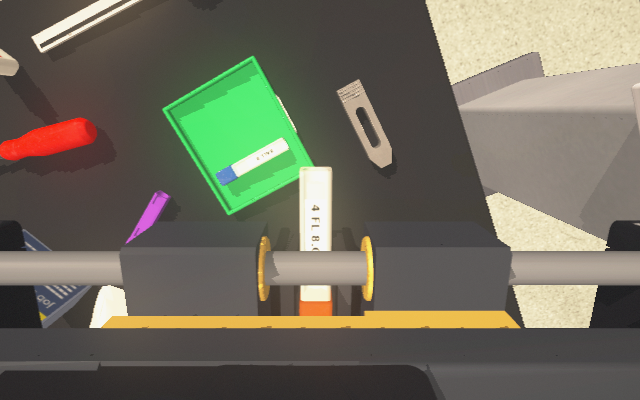

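Blue lies flat in the green tray (253,162), with free room beyond it at (215,115). I'll place orange there.

Call:
{"name": "servo_tool", "arguments": {
  "slide": [
    [0.015, -0.025, 0],
    [0.03, -0.05, 0],
    [0.045, -0.075, 0],
    [0.0565, -0.0915, 0.02],
    [0.0565, -0.0915, 0.04]
  ],
  "spin": [7, 14, 21, 28, 35],
  "grip": [1, 1, 1, 1, 1]
}}

```text
time_s: 26.25
tcp_pos: [0.5698, -0.2967, 0.2067]
ee_rot: [[-0.846, -0.534, 0.004], [-0.534, 0.846, -0.002], [-0.002, -0.004, -1.0]]
wrist_force: [0.3, 0.2, -0.8]
gripper_width: 0.176
gripper_force: 30.0
```

Call:
{"name": "servo_tool", "arguments": {
  "slide": [
    [0, 0, 0],
    [0, 0, 0.03],
    [0, 0, 0.06],
    [0, 0, 0.08],
    [0, 0, 0.08]
  ],
  "spin": [7, 14, 21, 26.5, 26.5],
  "grip": [1, 1, 1, 1, 1]
}}

```text
time_s: 26.67
tcp_pos: [0.5641, -0.2925, 0.1214]
ee_rot: [[-0.994, -0.105, -0.01], [-0.105, 0.994, 0.004], [0.009, 0.005, -1.0]]
wrist_force: [-1.0, -0.6, -0.6]
gripper_width: 0.176
gripper_force: 30.0
```

Call:
{"name": "servo_tool", "arguments": {
  "slide": [
    [0, 0, 0.02],
    [0, 0, 0.04],
    [0, 0, 0.05],
    [0, 0, 0.05],
    [0, 0, 0.05]
  ],
  "spin": [0, 0, 0, 0, 0],
  "grip": [1, 1, 1, 1, 1]
}}

```text
time_s: 27.08
tcp_pos: [0.5679, -0.2936, 0.0776]
ee_rot: [[-0.994, -0.11, 0.0], [-0.11, 0.994, -0.001], [-0.0, -0.001, -1.0]]
wrist_force: [1.2, -0.0, 0.7]
gripper_width: 0.172
gripper_force: 30.0
```

```bash
python3 - <<'E'
from h import *
go(.567,-.294,.031,-173.9)
E
```

```text
slide [0.001, -0.0003, 0.0466] spin 0.2 rows 1.1 from [ 0.5679 -0.2936  0.0776] hd -173.7 t 27.08 F [ 1.2 -0.   0.7]
```

Call:
{"name": "servo_tool", "arguments": {
  "slide": [
    [0.001, 0, 0.015],
    [0.001, 0, 0.03],
    [0.001, 0, 0.04],
    [0.001, 0, 0.044],
    [0.001, 0, 0.044]
  ],
  "spin": [0, 0, 0, 0, 0],
  "grip": [1, 1, 1, 1, 1]
}}

```text
time_s: 27.5
tcp_pos: [0.5665, -0.2933, 0.0327]
ee_rot: [[-0.994, -0.109, -0.001], [-0.109, 0.994, -0.0], [0.001, 0.0, -1.0]]
wrist_force: [-0.4, -0.4, -0.2]
gripper_width: 0.176
gripper_force: 30.0
```

Call:
{"name": "servo_tool", "arguments": {
  "slide": [
    [0, 0, 0.001],
    [0, 0, 0.0015],
    [0, 0, 0.0025],
    [0, 0, 0.003],
    [0, 0, 0.003]
  ],
  "spin": [0, 0, 0, 0, 0],
  "grip": [1, 1, 1, 1, 1]
}}

```text
time_s: 27.92
tcp_pos: [0.5668, -0.2934, 0.0302]
ee_rot: [[-0.994, -0.109, 0.001], [-0.109, 0.994, -0.0], [-0.001, -0.0, -1.0]]
wrist_force: [0.2, 0.9, -0.2]
gripper_width: 0.176
gripper_force: 30.0
```

Call:
{"name": "servo_tool", "arguments": {
  "slide": [
    [0, 0, 0],
    [0, 0, 0],
    [0, 0, 0],
    [0, 0, 0],
    [0, 0, 0]
  ],
  "spin": [0, 0, 0, 0, 0],
  "grip": [0.75, 0.7, 0.7, 0.7, 0.7]
}}

```text
time_s: 28.33
tcp_pos: [0.5665, -0.2933, 0.0298]
ee_rot: [[-0.994, -0.109, -0.0], [-0.109, 0.994, -0.0], [0.0, -0.0, -1.0]]
wrist_force: [-0.6, 0.1, -0.3]
gripper_width: 0.298
gripper_force: 0.0
```

Call:
{"name": "servo_tool", "arguments": {
  "slide": [
    [0, 0, 0],
    [0, 0, -0.02],
    [0, 0, -0.06],
    [0, 0, -0.1],
    [0, 0, -0.14]
  ],
  "spin": [0, 0, 0, 0, 0],
  "grip": [0.7, 0.7, 0.7, 0.7, 0.7]
}}

```text
time_s: 28.75
tcp_pos: [0.566, -0.2932, 0.1711]
ee_rot: [[-0.994, -0.109, -0.001], [-0.109, 0.994, 0.0], [0.001, 0.0, -1.0]]
wrist_force: [1.4, 0.3, 0.4]
gripper_width: 0.299
gripper_force: 0.0
```

Call:
{"name": "servo_tool", "arguments": {
  "slide": [
    [0.04, 0.01, -0.02],
    [0.08, 0.02, -0.04],
    [0.12, 0.03, -0.06],
    [0.16, 0.04, -0.06],
    [0.2, 0.05, -0.06]
  ],
  "spin": [0, 0, 0, 0, 0],
  "grip": [0.7, 0.7, 0.7, 0.7, 0.7]
}}

```text
time_s: 29.17
tcp_pos: [0.3717, -0.2667, 0.2311]
ee_rot: [[-0.994, -0.109, 0.003], [-0.109, 0.994, -0.001], [-0.003, -0.002, -1.0]]
wrist_force: [-0.1, -1.1, -0.3]
gripper_width: 0.3
gripper_force: 0.0
```

```bash
python3 - <<'E'
from h import *
c=capture("top"); W=world(c); cv2.imwrite("pics/top1.png",cv2.resize(c["pixels"][150:260,180:470],None,fx=2.7,fy=2.7,interpolation=cv2.INTER_CUBIC))
for t in "tube_blue tube_orange insert_box collet clamp_bar step_block".split():
    print(t,[(np.round(x["point"],3).tolist(),round(x["conf"],2)) for x in tip_of(t,"top")[:3]])
    if t!="x": print([(np.round(x["point"],3).tolist(),round(x["conf"],2)) for x in spot_in(t,"top")[:3]])
print(sense()["tcp_pos"],sense()["time_s"])
E
```

```text
tube_blue [([0.693, -0.224, -0.001], 0.54), ([0.556, -0.243, 0.003], 0.43)]
[([0.692, -0.222, 0.014], 0.66), ([0.555, -0.243, 0.019], 0.53)]
tube_orange [([0.569, -0.288, 0.0], 0.46), ([0.553, -0.242, 0.003], 0.19)]
[]
insert_box [([0.526, 0.418, 0.003], 0.91)]
[([0.529, 0.418, 0.024], 0.92)]
collet [([0.517, 0.021, 0.003], 0.58)]
[]
clamp_bar [([0.528, 0.413, 0.001], 0.53), ([0.527, 0.417, 0.002], 0.34)]
[([0.392, 0.068, 0.013], 0.4)]
step_block [([0.395, 0.065, -0.0], 0.61)]
[([0.394, 0.068, 0.018], 0.62)]
[ 0.37319423 -0.26681972  0.22919761] 29.8167
```

View pics/top1.png

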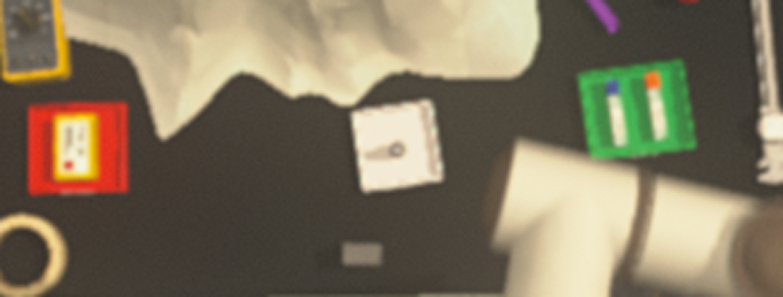

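In the top crop, both tubes lie side by side in the green tray (615,113) and (655,107). The box is in the red tray (75,146), the collet stands in the white tray (397,149), and the step block (362,254) hasn't moved. The arm is clear, so I'll hand in.

```bash
python3 -c "
from station import *
print(finish_job())"
```

```text
the job is handed in; nothing more can be done
None
```

The job is handed in at about 30 s: both tubes are flat in the green tray, the box is in the red tray and the collet stands in the white tray. The clamp bar and step block were not moved; no verdict was returned.

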